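# Sanitise a filter basket and start the countertop timer

### The arm

A 7-joint arm with a two-finger parallel gripper is mounted at the origin on a cart in front of the work surface, level with it; the furniture and walls round the work are solid. World frame = base frame: x ahead of the robot, y to its left, z up, the work surface at z = 0. Lengths are in m, angles in rad, forces in N, time in s.
With the tool pointing down it reaches from about 0.35 to 0.9 m from the base axis. Payload 7.2 kg.
Tool frame: the origin (TCP) lies midway between the tips of the shut fingers; the grasp point (between the pads) lies behind it (r.grasp_offset is the z of the grasp point in the tool frame, in m); z points along the fingers, y is the line along which they close (so a half turn about z gives the same grasp; the last joint's range is limited). The gripper opens to 88 mm and grips with 3 to 60 N. Pads are 20 mm wide; open, the fingers measure 115 mm over their backs; the gripper's body (75 mm by 178 mm) begins 61 mm behind the grasp point.
Start: joints at [1.282, 0.411, -0.013, 1.596, 0.006, 1.134, -0.082], TCP at [0.137, -0.61, 0.223] pointing down, gripper open.
Joint ranges: [-2.95, 2.95], [-0.29, 1.99], [-1.47, 1.44], [0.14, 2.54], [-1.03, 4.17], [0.13, 1.85], [-2.86, 2.86]. Speed limits (rad/s): [2.39, 2.39, 3.01, 3.01, 3.14, 3.14, 3.14].

### API

Orientations are given as a rotation vector (axis times angle).
In Python, from workcell import r gives the robot as it stands. The module is installed in compiled form; this text tells all that it offers.
- The arm moves only by the shell command python3 -m handwheel 'ROWS' [FORCE]. ROWS is text: rows parted by semicolons, each of 5 numbers parted by spaces: the finger opening in m, from 0 to 0.0878, then the shift along the tool's x, y, z in m, then the turn about the tool's z in units of 6 degrees (1.0 is 6 degrees). In form: claw dx dy dz yaw; .... A call has exactly 10 rows; each row shifts and turns the commanded pose from where the row before left it, along the tool's axes as they then stand; what a row does not reach is not made up. A row lasts 1/10 s, in which the tool goes at most 50 mm and 8.59 degrees, less where a joint would pass 70% of its speed; a pose out of reach is approached as far as the arm can. A call is refused whole if a number of a shift passes 0.05 or a number of a turn 1, either way. A call with a gripper value outside its range is refused whole. The fingers move at their own pace and stop on an object; FORCE is the grip in N (left out, the last holds). Time passes only in rows, so rows that do not move let the fingers close, or fill a call up. It gives the time, the measured TCP pose, the force, the opening and the grip force at its end, in the units of the state.
- r.observe(): the state, without advancing time (a new reading comes with each control period).
- r.snapshot(name): name is "scene" or "top" or "wrist"; returns (picture, depth): 400x640x3 uint8, blue, green, red; 400x640 float32, m along the optical axis (not along the pixel's ray), 0 where there is no reading.
- r.get_calibration(name): a dict with "camera_matrix" (3x3 intrinsics, pixels), "R" (3x3) and "t" (3): a world point X has camera coordinates R X + t. Camera axes: x right, y down, z forward; pixel columns grow to the right and rows downward; lengths in m; the calibration is good to about 2 mm. A picture is of the moment at which its call begins: read the wrist's pose just before it. get_calibration takes no time and is no camera call; for the wrist camera it gives the pose at the moment of the call.
- r.hand_in(): hands the job in; it is judged then, once.
The state is a dict: "time_s": time; "joint_positions": joint angles; "dq": joint speeds; "joint_efforts": joint torques, N m; "ee_pos": TCP position; "eef_rot": TCP orientation; "wrist_force": force on the tool from outside, world axes, zero at the start; "moment": the same for the moment, N m; "opening": opening from 0.0 (shut) to 1.0 (fully open); "grip_force": force on a finger pad.
Only numpy, scipy, OpenCV 4.12 (cv2) and the standard library are available. Lean on these libraries where they do the work, as an engineer would, in place of code of your own. Each camera call takes 0.05 s, during which the arm holds its last target. There are 200 camera calls.

### The job

Put the loose steel filter basket upright on the floor of the open sanitiser box, close the blue lid fully, then swing the steel hook by its red pin until it is home in its catch. After that set the yellow countertop timer: keep its dial pressed in, so that the light timer neither spins nor slides on its feet, and turn it clockwise until the white pointer stands at the green mark, then let go. Leave everything else standing where it is.

Things in the scene. Friction and masses are not known exactly. Their poses are not given: they have to be found in the camera images.
- basket: Loose steel coffee filter basket, a small open round cup standing upright: rim 68 mm across at 21 to 25 mm height, body 58 mm across below, 25 mm tall, 30 g. Origin at the centre of its underside, z up. May be taken across the rim.
- sanitiser: White open-topped sanitiser box, fixed to the surface, 140 (x) x 160 (y) x 70 mm high, walls 5 mm, floor 5 mm thick, inside 130 x 150 mm. Origin at the centre of its underside; its x axis points from its front (hook) to its lid hinge, z up.
- box_floor (a point): Centre of the box's inner floor, 5 mm above its underside.
- lid (a joint): Hinge of the blue lid, rad: 0 fully closed, 1.75 fully open (standing up over the far rim of the box). A stiff hinge (0.2 N m friction): the lid stays where it is left. It starts open 1.45 to 1.65.
- lid_hinge (a point): Point on the lid's hinge line, fixed to the box, over the far rim at its middle: 72 mm in +x and 70.5 mm in z from the box's origin. The hinge line runs along the box's y axis. The lid is a plate 144 mm long from the hinge, 164 mm wide, 8 mm thick (its top 8 mm above the hinge line when closed). At its front edge is a tongue, 40 mm wide and 20 mm long.
- lid_edge (a point): Middle of the lid's front edge (not on the tongue) on its outer (upper) face, 144 mm from the hinge; moves with the lid. Axes: x, as the lid lies closed, from the front edge towards the hinge; z out of the outer face.
- hook (a joint): Steel swing hook at the box's front, turning level about an upright pivot, rad: 0 home against the stop of its catch (arm parallel to the front of the box, over the lid's tongue), 1.7 swung fully out. Growing values turn counterclockwise seen from above. Friction 0.04 N m: stays where it is left.
- hook_pivot (a point): Pivot axis of the hook, fixed to the box: 84 mm in -x, 50 mm in -y, 81 mm in z from the box's origin. The arm is 90 mm long, 9 mm wide, 6 mm high, and runs from here along the box's +y axis when closed, towards -x when open.
- hook_pin (a point): Grip point on the hook's upright red pin: 12 mm in diameter, standing from the arm's top to 48 mm above the pivot point; this point lies 62 mm along the arm from the pivot and 40 mm above it (8 mm below the pin's top). The catch's top, at 94 mm over the surface, lies 21 mm farther along.
- timer: Yellow countertop timer, loose, about 0.31 kg, 120 (x) x 126 (y) mm, on four rubber feet. Its face slopes up away from its front: the dial's axis is tilted 25 degrees from vertical, leaning towards its -x (front). Origin at the centre of its underside, z up. The dial turns so stiffly (0.3 N m) that the timer spins with it unless pressed down with some 8 to 12 N.
- timer_left (a point): Point on the timer's left flank, 60 mm in +y from its middle, 20 mm up.
- timer_right (a point): Point on the timer's right flank, 60 mm in -y from its middle, 20 mm up.
- dial (a joint): Angle of the timer's dial, rad, growing clockwise as seen from over the face: 0 with the white pointer straight up the slope, 1.40 at the broad green mark on the printed scale (the mark is 5 mm wide, 39 to 52 mm from the axis). No stop there: it turns from -0.3 to 2.6.
- dial_press (a joint): How far the dial is pressed in along its axis, m: 0 free, 0.005 at its stop; a spring of 2.5 N/mm (12.5 N at the stop) pushes it out again.
- dial_grip (a point): On the dial's axis within its grip bar, 9 mm below the bar's top. z axis: the dial's axis, out of the face. x axis: along the bar to the end that bears the white pointer. The bar is 14 mm thick (y), 48 mm long (x), and stands 28 mm high on a black disc 64 mm across that turns with it; the disc's top lies 19 mm below this point, 14 mm above the face.
- sugar: Equipment, does not move: green lidded canister, 87 mm across, 110 tall. Origin at the centre of its underside.
- pitcher: Equipment, does not move: steel milk pitcher with a handle, 86 x 124 x 104 mm. Origin at the centre of its underside.
- tall_jar: Equipment, does not move: jar with a black lid, 78 mm across, 187 tall. Origin at the centre of its underside.
- tin: Equipment, does not move: printed food tin, 76 mm across, 110 tall. Origin at the centre of its underside.
- tamper: Bystander, loose: coffee tamper with black knob, 58 mm across, 102 tall. Origin at the centre of its underside.
- tablets: Bystander, loose: white jar with a blue lid, 72 mm across, 86 tall. Origin at the centre of its underside.
- clip: Bystander, loose: orange plastic bag clip lying flat, 24 x 67 x 6 mm. Origin at the centre of its underside.
Things that resemble listed ones, but are neither listed nor needed, are in the scene too. Of the things like the basket, leave any that is purple; of the rest the larger one is meant.

How it is judged:
By the outcome, as a careful person would: the job done as asked, in the order asked, and still so for the second after the job is handed in, with the robot touching nothing.
It also fails if it takes over 72 s, if anything falls off the work surface, if the arm or the gripper's body presses on something with over 40 N, if the wrist force passes 120 N, or if a joint passes its speed limit or range.

## Working session

There is one attempt and no reset: what is moved stays moved. The work goes in short steps, Python scripts to look and compute and a shell command to move; the robot and the scene stay as the last step left them, time stands still between calls to the robot, and variables do not carry over. Pictures are saved under pics/ and viewed, at most 10 in all, crops included, and the job is handed in when it is done.

```bash
mkdir -p pics; ls
python3 - <<'E'
from workcell import r
import cv2,numpy as np
s=r.observe(); print({k:np.round(v,3) for k,v in s.items()}, r.grasp_offset)
for n in ("scene","top"):
    p,d=r.snapshot(n); cv2.imwrite(f"pics/{n}0.png",p); np.savez(f"{n}0.npz",p=p,d=d,**r.get_calibration(n))
    c=r.get_calibration(n); print(n,np.round(-c["R"].T@c["t"],3),c["camera_matrix"][0,0])
E
```

```text
pics
{'time_s': np.float64(0.0), 'joint_positions': array([ 1.282,  0.412, -0.013,  1.597,  0.006,  1.134, -0.082]), 'dq': array([-0.   ,  0.   , -0.001, -0.   ,  0.001,  0.001,  0.   ]), 'joint_efforts': array([-0.0000e+00, -5.8795e+01,  6.4200e-01, -2.9107e+01, -5.4000e-02,
        1.8000e-02,  0.0000e+00]), 'ee_pos': array([ 0.137, -0.609,  0.222]), 'eef_rot': array([-3.121, -0.346,  0.   ]), 'wrist_force': array([ 0.685, -0.957, -0.194]), 'moment': array([ 0.029, -0.037,  0.038]), 'grip_force': np.float64(0.0), 'opening': np.float64(1.001)} -0.0187
scene [-0.465  0.542  0.83 ] 466.26893654418757
top [0.446 0.006 1.151] 402.9509461132116
```

```bash
sleep 1; ls pics
```

```text
scene0.png
top0.png
```

View pics/scene0.png

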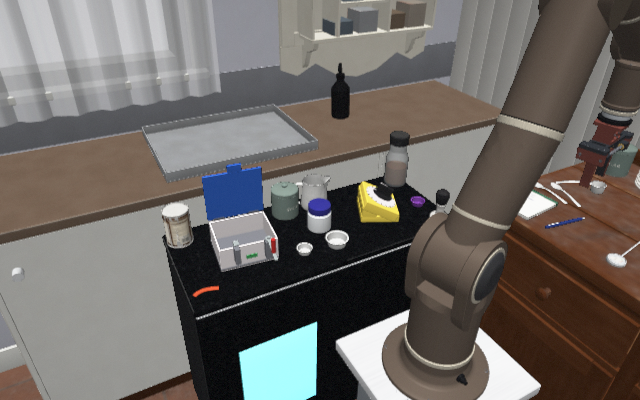

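View pics/top0.png

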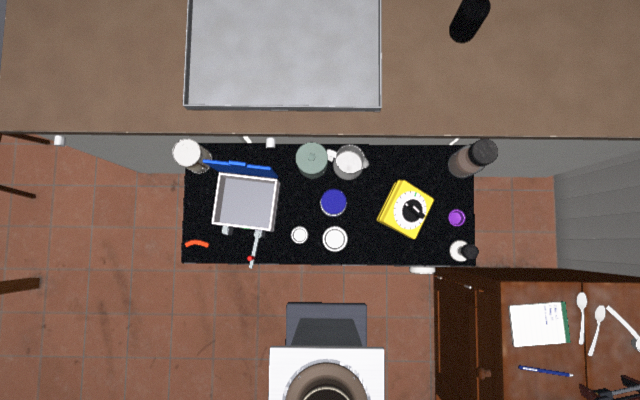

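The pictures show the box with its blue lid up at top-view (245,200), and the hook arm out with its red pin at (250,259). The timer is at (406,210). There are three basket-like things: small white (300,235), larger steel (335,238) and purple (457,217). Purple is excluded, so the larger, (335,238), is meant. I'll confirm that in a crop and measure.

```bash
cat > h.py <<'E'
import numpy as np,cv2
from workcell import r
class V:
    def __init__(s,p,d,c): s.p,s.d,s.K,s.R,s.t=p,d,c["camera_matrix"],np.array(c["R"]),np.array(c["t"]); s.C=-s.R.T@s.t
    def ray(s,u,v): return s.R.T@np.linalg.inv(s.K)@np.array([u,v,1.])
    def plane(s,u,v,z): w=s.ray(u,v); return s.C+w*(z-s.C[2])/w[2]
    def cloud(s):
        v,u=np.mgrid[:400,:640]; q=np.stack([u,v,np.ones_like(u)],-1)@np.linalg.inv(s.K).T*s.d[...,None]
        return (q-s.t)@s.R
    def px(s,X): q=s.K@(s.R@np.array(X)+s.t); return q[:2]/q[2]
def load(n): z=np.load(n); return V(z["p"],z["d"],z)
def snap(n,tag):
    c=r.get_calibration(n); p,d=r.snapshot(n); cv2.imwrite(f"pics/{tag}.png",p); np.savez(f"{tag}.npz",p=p,d=d,**c); return V(p,d,c)
E
python3 - <<'E'
from h import *
T=load("top0.npz"); S=load("scene0.npz")
cv2.imwrite("pics/crop0.png",cv2.resize(T.p[140:270,180:490],None,fx=2.5,fy=2.5,interpolation=cv2.INTER_CUBIC))
X=T.cloud(); hsv=cv2.cvtColor(T.p,cv2.COLOR_BGR2HSV)
on=(X[...,0]>.3)&(X[...,0]<.75)&(abs(X[...,1])<.6)&(T.d>0)
print("surface z",np.median(X[250:260,400:405,2]))
m=(on&(X[...,2]>.012)).astype(np.uint8)
n,l,st,ce=cv2.connectedComponentsWithStats(m)
for i in range(1,n):
    if st[i,4]>25:
        P=X[l==i]; print(st[i],np.round(ce[i]),"med",np.round(np.median(P,0),3),"min",np.round(P.min(0),3),"max",np.round(P.max(0),3))
def rng(lo,hi,V): return cv2.inRange(cv2.cvtColor(V.p,cv2.COLOR_BGR2HSV),lo,hi)
# baskets: bright blobs, circle at rim height
for nm,(a,b,c,d) in dict(big=(320,224,352,254),small=(288,224,312,246)).items():
    mm=cv2.inRange(T.p[b:d,a:c],(70,70,70),(255,255,255)); cs=max(cv2.findContours(mm,0,2)[0],key=cv2.contourArea)
    (u,v),rad=cv2.minEnclosingCircle(cs); P=T.plane(u+a,v+b,.025); Q=T.plane(u+a+rad,v+b,.025); print(nm,u+a,v+b,np.round(P,4),"diam",2*np.linalg.norm(P-Q))
for nm,V in (("top",T),("scene",S)):
    mm=rng((0,150,100),(6,255,255),V); k,l2,s2,c2=cv2.connectedComponentsWithStats(mm); print(nm,"red",[(s2[i].tolist(),np.round(c2[i],1)) for i in range(1,k) if s2[i,4]>8])
E
```

```text
surface z 9.078004270501172e-07
[  97  121  466   57 8130] [352. 135.] med [ 0.729 -0.115  0.134] min [ 0.63  -0.6    0.012] max [0.75  0.6   0.192]
[ 172  139  108  130 2919] [227. 182.] med [0.619 0.272 0.089] min [0.374 0.138 0.012] max [0.712 0.414 0.239]
[ 296  142   73   38 1421] [324. 160.] med [0.662 0.026 0.091] min [ 0.622 -0.104  0.012] max [0.711 0.088 0.11 ]
[ 377  180   57   59 2007] [405. 209.] med [ 0.534 -0.206  0.07 ] min [ 0.457 -0.291  0.013] max [ 0.615 -0.137  0.109]
[320 189  27  28 565] [333. 203.] med [ 0.549 -0.013  0.084] min [ 0.516 -0.049  0.013] max [0.585 0.022 0.09 ]
[448 210  17  16  70] [457. 218.] med [ 0.516 -0.365  0.016] min [ 0.495 -0.382  0.012] max [ 0.538 -0.338  0.021]
[291 227  17  16  65] [299. 234.] med [0.465 0.083 0.016] min [0.443 0.058 0.012] max [0.485 0.103 0.021]
[323 227  24  25 182] [335. 239.] med [ 0.453 -0.02   0.023] min [ 0.419 -0.051  0.012] max [0.486 0.013 0.029]
[451 242  28  19 357] [465. 251.] med [ 0.423 -0.364  0.091] min [ 0.398 -0.392  0.012] max [ 0.448 -0.345  0.105]
[ 496  280   70   23 1388] [529. 291.] med [ 0.326 -0.516  0.103] min [ 0.3   -0.6    0.054] max [ 0.351 -0.438  0.119]
big 334.5 238.5 [ 0.4536 -0.0189  0.025 ] diam 0.07223258781732123
small 299.0 234.5 [0.4635 0.0801 0.025 ] diam 0.05025173955807842
top red [([185, 239, 11, 5, 13], array([190.2, 240.8])), ([197, 240, 12, 4, 16], array([202.8, 241.2])), ([203, 245, 6, 3, 9], array([205.7, 246.1])), ([247, 256, 6, 5, 21], array([249.3, 257.8]))]
scene red [([271, 238, 4, 15, 47], array([272.8, 244.9])), ([193, 286, 26, 11, 89], array([204.3, 290.3]))]
```

View pics/crop0.png

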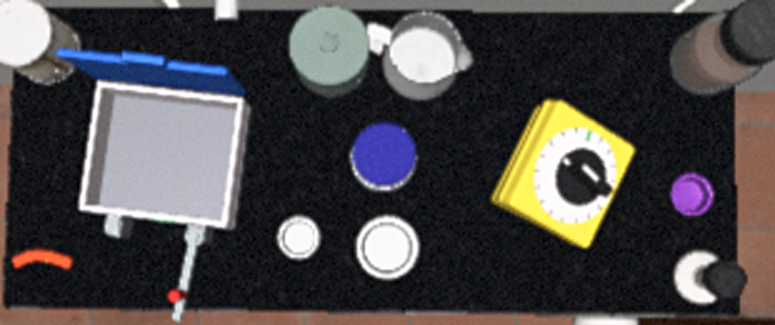

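The crop confirms three candidates. The small cup is at crop (298,238), 50 mm across, and the purple one is at (691,194). The larger steel cup at (387,246) measures 72 mm including blur against the 68 mm listed, so it is the basket. Next I'll measure the box, hook, lid and timer.

Run:
```python
from h import *
T=load("top0.npz"); S=load("scene0.npz"); np.set_printoptions(precision=4,suppress=True)
X=T.cloud()
# box rim
reg=np.zeros((400,640),bool); reg[170:240,205:290]=1
m=reg&(abs(X[...,2]-.07)<.004); P=X[m][:,:2]
hsv=cv2.cvtColor(T.p,cv2.COLOR_BGR2HSV); blue=(hsv[...,1]>100)
P=X[m&~blue][:,:2].astype(np.float32); print(len(P), cv2.minAreaRect(P))
# floor
m=reg&(abs(X[...,2]-.005)<.003)&(hsv[...,2]>100); print("floor n",m.sum(),X[m].mean(0),cv2.minAreaRect(X[m][:,:2].astype(np.float32)))
# lid (scene view, blue)
XS=S.cloud(); h=cv2.cvtColor(S.p,cv2.COLOR_BGR2HSV); mb=cv2.inRange(h,(105,150,60),(125,255,255)); mb[:,290:]=0; mb[250:]=0
P=XS[(mb>0)&(S.d>0)]; c=P.mean(0); n=np.linalg.svd(P-c)[2][2]; print("lid centre",c,"normal",n,"zmax",P[:,2].max(),"n",len(P))
# pin: two ray triangulation top & scene; pin top at .129
print("pin", T.plane(249.3,257.8,.125))
w1,w2=T.ray(249.3,257.8),S.ray(272.8,244.9); A=np.stack([w1,-w2],1); k=np.linalg.lstsq(A,S.C-T.C,rcond=None)[0]; print(T.C+k[0]*w1,S.C+k[1]*w2)
# timer face
my=cv2.inRange(hsv,(20,120,120),(35,255,255)); my[:,:370]=0;my[:,445:]=0;my[:170]=0;my[245:]=0
P=X[my>0]; print("yellow",len(P))
for it in range(3):
    c=P.mean(0); n=np.linalg.svd(P-c)[2][2]; n*=np.sign(n[2]); P=P[abs((P-c)@n)<.006-.001*it]
print("face c",c,"n",n,"tilt",np.degrees(np.arccos(n[2])),"lean",np.degrees(np.arctan2(n[1],n[0])),len(P),"rect",cv2.minAreaRect(P[:,:2].astype(np.float32)))
mg=cv2.inRange(hsv,(45,80,60),(85,255,255)); k,l,s,ce=cv2.connectedComponentsWithStats(mg[170:245,370:445]); print("green",[(s[i,4],ce[i]+[370,170],X[int(ce[i][1])+170,int(ce[i][0])+370]) for i in range(1,k)])
D=X[(hsv[...,2]<70)&(np.indices((400,640))[1]>385)&(np.indices((400,640))[1]<430)&(X[...,2]>.05)]; D=D[abs(D[:,0]-.53)<.1]
print("dial",len(D),D.mean(0),"h over face",np.percentile((D-c)@n,[5,50,95]))
cv2.imwrite("pics/tim.png",cv2.resize(T.p[170:250,370:450],None,fx=7,fy=7,interpolation=cv2.INTER_CUBIC))
```

```text
422 ((0.5405930280685425, 0.22833076119422913), (0.16041377186775208, 0.16442742943763733), 84.1578598022461)
floor n 549 [0.5502 0.2341 0.0067] ((0.5591605305671692, 0.2556530237197876), (0.21814267337322235, 0.15253038704395294), 84.07317352294922)
lid centre [0.6182 0.2225 0.1497] normal [-0.9943  0.1062 -0.0118] zmax 0.23384074997165288 n 2596
pin [0.4018 0.1981 0.125 ]
[0.401  0.2014 0.1076] [0.3995 0.1985 0.1071]
yellow 1024
face c [ 0.5537 -0.1983  0.0699] n [-0.2319 -0.9075  0.3503] tilt 69.49314028867947 lean -104.3346875556819 63 rect ((0.5497086048126221, -0.20121896266937256), (0.03443263843655586, 0.14427495002746582), 70.02347564697266)
green [(np.int32(3), array([415., 194.]), array([ 0.576 , -0.235 ,  0.0652]))]
dial 303 [ 0.5248 -0.2133  0.1294] h over face [0.014  0.0324 0.0622]
```

Run:
```python
# move: from (.137,-.610) to basket above
import numpy as np
x=np.array([.976,.219]);y=np.array([.219,-.976])
d=np.array([.4536,-.0189])-[.137,-.6095]; print(d@x,d@y)
```

```text
0.438343 -0.5070902
```

Measured: basket at (0.454, -0.019), box yaw about -6°, lid at about 1.57, pin near (0.400, 0.199). I'll move above the basket.

```bash
python3 -m handwheel '.0878 .027 -.032 0 0;.0878 .027 -.032 0 0;.0878 .027 -.032 0 0;.0878 .027 -.032 0 0;.0878 .027 -.032 0 0;.0878 .027 -.032 0 0;.0878 .027 -.032 0 0;.0878 .027 -.032 0 0;.0878 .027 -.032 0 0;.0878 .027 -.032 0 0'
python3 -m handwheel '.0878 .027 -.032 0 0;.0878 .027 -.032 0 0;.0878 .027 -.032 0 0;.0878 .027 -.032 0 0;.0878 .027 -.032 0 0;.0878 0 0 0 1;.0878 0 0 0 1;.0878 0 0 0 1;.0878 0 0 0 0;.0878 0 0 0 0'
python3 - <<'E'
from h import *
s=r.observe(); print(s["ee_pos"],s["eef_rot"])
W=snap("wrist","w1"); c=r.get_calibration("wrist"); print(-c["R"].T@c["t"], c["R"])
E
```

```text
time_s: 1.1
ee_pos: [0.3305, -0.2368, 0.2226]
eef_rot: [3.122, 0.346, -0.0]
wrist_force: [0.8, -1.1, 0.4]
opening: 0.998
grip_force: 0.0
time_s: 2.1
ee_pos: [0.4267, -0.0528, 0.2225]
eef_rot: [3.138, -0.142, -0.001]
wrist_force: [-0.6, -0.0, 0.6]
opening: 0.999
grip_force: 0.0
[ 0.42674774 -0.05275345  0.22250156] [ 3.13837826e+00 -1.41691385e-01 -5.13305922e-04]
[ 0.49815708 -0.05980332  0.38481958] [[-9.06206638e-02 -9.95885442e-01  2.85755425e-04]
 [-9.61322196e-01  8.75505095e-02  2.61140851e-01]
 [-2.60091390e-01  2.33900543e-02 -9.65300665e-01]]
```

View pics/w1.png

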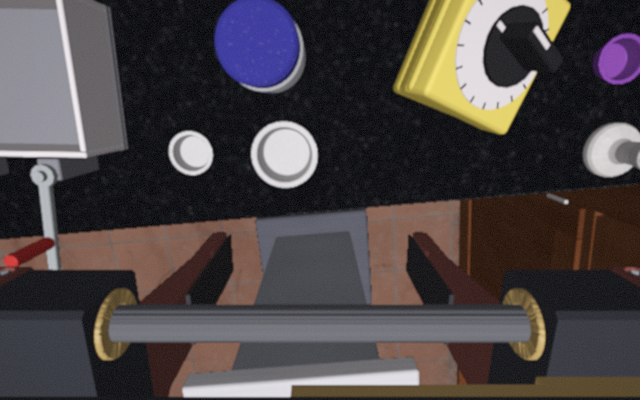

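The wrist view shows the basket at (285,155), the small cup at (190,153) and the timer with its dial at (520,45). I'll refine the basket position from the rim ellipse.

```bash
cat >> h.py <<'E'
def togo(g):
    from scipy.spatial.transform import Rotation as Ro
    s=r.observe(); M=Ro.from_rotvec(s["eef_rot"]).as_matrix(); print("ee",s["ee_pos"],"head deg",np.degrees(np.arctan2(M[1,0],M[0,0])),"tool delta",np.round(M.T@(np.array(g)-s["ee_pos"]),4))
E
python3 - <<'E'
from h import *
np.set_printoptions(precision=4,suppress=True)
W=load("w1.npz"); sub=W.p[115:195,240:330]
mm=cv2.inRange(sub,(90,90,90),(255,255,255)); cs=max(cv2.findContours(mm,0,2)[0],key=cv2.contourArea)
P=np.array([W.plane(u+240,v+115,.025)[:2] for u,v in cv2.convexHull(cs)[:,0]],np.float32)
(cx,cy),rad=cv2.minEnclosingCircle(P); print(cx,cy,2*rad, cv2.fitEllipse(P))
togo([cx,cy,.0045])
E
```

```text
0.4527324438095093 -0.01909034512937069 0.07074809074401855 ((0.4527006149291992, -0.019059041514992714), (0.07022828608751297, 0.07035637646913528), 100.59764099121094)
ee [ 0.4268 -0.0528  0.2226] head deg -5.191898143456995 tool delta [ 0.0228 -0.0359  0.218 ]
```

```bash
python3 -m handwheel '.0878 .0114 -.018 .02 0;.0878 .0114 -.018 .03 0;.0878 0 0 .045 0;.0878 0 0 .045 0;.0878 0 0 .04 0;.0878 0 0 .025 0;.0878 0 0 .013 0;.0878 0 0 0 0;.0878 0 0 0 0;.06 0 0 0 0' 12
python3 -m handwheel '.06 0 0 0 0;.06 0 0 0 0;.06 0 0 0 0;.06 0 0 0 0;.06 0 0 -.02 0;.06 0 0 -.04 0;.06 0 0 -.04 0;.06 0 0 -.04 0;.06 0 0 -.04 0;.06 0 0 0 0'
```

```text
time_s: 3.15
ee_pos: [0.4541, -0.0192, 0.006]
eef_rot: [3.138, -0.146, 0.004]
wrist_force: [-0.1, -0.5, 0.7]
opening: 0.942
grip_force: 0.0
time_s: 4.15
ee_pos: [0.4558, -0.0189, 0.1895]
eef_rot: [3.137, -0.147, 0.013]
wrist_force: [-0.4, 0.3, 0.0]
opening: 0.741
grip_force: 12.0
```

```bash
python3 -m handwheel '.06 .001 -.02 -.01 0;.06 .001 -.04 -.01 0;.06 .001 -.04 0 0;.06 .001 -.04 0 0;.06 .001 -.04 0 0;.06 .001 -.04 0 0;.06 .001 -.022 0 0;.06 0 0 0 0;.06 0 0 0 0;.06 0 0 0 0'
python3 - <<'E'
from h import *
np.set_printoptions(precision=4,suppress=True)
s=r.observe(); W=snap("wrist","w2"); print(s["ee_pos"],s["opening"],W.C)
X=W.cloud(); g=cv2.cvtColor(W.p,cv2.COLOR_BGR2HSV)
m=(abs(X[...,2]-.07)<.003)&(W.d>0)&(g[...,1]<60)&(X[...,0]>.42)&(X[...,1]>.1)&(X[...,1]<.36); P=X[m]; print(m.sum()); a=np.radians(-6)
for dg in (-5,-5.5,-6,-6.5,-7):
    a=np.radians(dg); ex=np.array([np.cos(a),np.sin(a)]);ey=np.array([-ex[1],ex[0]]); u=P[:,:2]@ex; v=P[:,:2]@ey
    print(dg,"u",np.percentile(u,[.5,2,98,99.5]),"v",np.percentile(v,[.5,2,98,99.5]))
E
```

```text
time_s: 5.15
ee_pos: [0.4824, 0.2197, 0.204]
eef_rot: [3.137, -0.149, -0.001]
wrist_force: [0.3, -0.2, -0.2]
opening: 0.741
grip_force: 12.0
[0.4824 0.2197 0.204 ] 0.7414662448479165 [0.5538 0.2126 0.3663]
4869
-5 u [0.4569 0.4583 0.5986 0.6094] v [0.1933 0.1942 0.3534 0.4115]
-5.5 u [0.4548 0.4563 0.5959 0.6058] v [0.1983 0.199  0.3578 0.4168]
-6 u [0.4526 0.454  0.5932 0.6022] v [0.2031 0.2036 0.3622 0.422 ]
-6.5 u [0.4501 0.4515 0.5907 0.5984] v [0.2076 0.2082 0.3669 0.4273]
-7 u [0.4475 0.4488 0.5885 0.5947] v [0.212  0.2126 0.3716 0.4325]
```

View pics/w2.png

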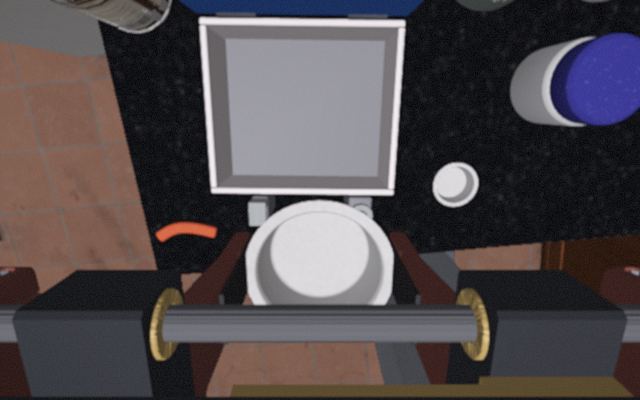

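The basket is held level. The box rim's outer corners are at about (200,18), (405,21), (393,193) and (211,193). I'll cast them onto z = 0.07.

```bash
cat >> h.py <<'E'
def box():
    b=np.load("box.npy"); c,a=b[:2],b[2]; ex=np.array([np.cos(a),np.sin(a),0]);ey=np.array([-ex[1],ex[0],0]); return lambda x,y,z: np.array([c[0],c[1],0])+x*ex+y*ey+np.array([0,0,z])
E
python3 - <<'E'
from h import *
np.set_printoptions(precision=4,suppress=True)
W=load("w2.npz"); m=cv2.inRange(W.p,(215,205,215),(255,255,255)); m[:12]=0;m[197:]=0;m[:,:190]=0;m[:,412:]=0
m=cv2.morphologyEx(m,cv2.MORPH_OPEN,np.ones((2,2)))
h=cv2.convexHull(np.argwhere(m>0)[:,::-1].astype(np.int32))[:,0]
P=np.array([W.plane(u,v,.07)[:2] for u,v in h],np.float32); R=cv2.minAreaRect(P); print(R,h.min(0),h.max(0))
C=np.array([W.plane(u,v,.07)[:2] for u,v in [(200,17.5),(405.5,21),(393.5,194),(211,194)]]); print(C, C.mean(0),[np.linalg.norm(C[i]-C[i-1]) for i in range(4)])
y=np.degrees(np.arctan2(*(C[0]-C[3]+C[1]-C[2])[::-1])); y2=np.degrees(np.arctan2(*((C[0]-C[1]+C[3]-C[2])[::-1])))-90; print(y,y2)
c=np.array(R[0]); a=np.radians(-5.9) if 0 else np.radians((y+y2)/2); np.save("box.npy",[*(c+C.mean(0))/2,a]); b=box(); print(np.load("box.npy"))
print("hookpivot px",W.px(b(-.084,-.05,.081)),"drop",b(-.02,0,.011)); togo(b(-.022,0,.0105))
E
```

```text
((0.5498042702674866, 0.22607573866844177), (0.15823695063591003, 0.13843540847301483), 83.9312515258789) [201  20] [404 194]
[[0.6281 0.2976]
 [0.6106 0.1396]
 [0.4732 0.1543]
 [0.4884 0.3138]] [0.5501 0.2263] [np.float64(0.14058722310381666), np.float64(0.15894052828998617), np.float64(0.1382243229585402), np.float64(0.16029141817541398)]
-6.36609907220986 -5.878969683088968
[ 0.5499  0.2262 -0.1069]
hookpivot px [360.4092 214.067 ] drop [0.5301 0.2283 0.011 ]
ee [0.4825 0.2196 0.2043] head deg -5.4538359537757595 tool delta [ 0.0446 -0.0135  0.1937]
```

```bash
python3 -m handwheel '.06 .0225 -.007 0 0;.06 .022 -.0065 0 0;.06 0 0 .02 0;.06 0 0 .04 0;.06 0 0 .04 0;.06 0 0 .04 0;.06 0 0 .03 0;.06 0 0 .015 0;.06 0 0 .008 0;.06 0 0 0 0'
python3 -m handwheel '.078 0 0 0 0;.078 0 0 0 0;.078 0 0 0 0;.078 0 0 0 0;.078 0 0 -.02 0;.078 0 0 -.03 0;.078 0 0 -.04 0;.078 0 0 -.04 0;.078 0 0 -.04 0;.078 0 0 0 0'
python3 - <<'E'
from h import *
np.set_printoptions(precision=4,suppress=True)
b=box(); togo(b(-.022,0,.2))
T=snap("top","t1"); print(T.px(b(-.022,0,.03))); cv2.imwrite("pics/t1c.png",cv2.resize(T.p[150:270,180:300],None,fx=5,fy=5))
E
```

```text
time_s: 6.2
ee_pos: [0.5283, 0.23, 0.0117]
eef_rot: [3.138, -0.148, -0.0]
wrist_force: [0.2, 0.4, -0.6]
opening: 0.743
grip_force: 12.0
time_s: 7.2
ee_pos: [0.5305, 0.2324, 0.1876]
eef_rot: [-3.134, 0.146, -0.013]
wrist_force: [-0.1, 1.0, -0.7]
opening: 0.886
grip_force: 0.0
ee [0.5305 0.2324 0.1876] head deg -5.343824674358663 tool delta [-0.002   0.004  -0.0124]
[246.1656 210.6538]
```

```bash
python3 -m handwheel '.0878 0 .004 -.03 0;.04 0 0 -.04 0;0 0 0 -.025 0;0 0 0 0 0;0 0 0 0 0;0 0 0 0 0;0 0 0 0 0;0 0 0 0 0;0 0 0 0 0;0 0 0 0 0' 30
python3 - <<'E'
from h import *
np.set_printoptions(precision=4,suppress=True)
b=box(); togo(b(.112,0,.19)); W=snap("wrist","w3"); 
for p in [(-.022,0,.03),(-.084,-.05,.081)]: print(W.px(b(*p)))
E
```

```text
time_s: 8.25
ee_pos: [0.5277, 0.2265, 0.2764]
eef_rot: [3.138, -0.147, -0.001]
wrist_force: [0.3, 0.8, -0.9]
opening: 0.2
grip_force: 0.0
ee [0.5277 0.2265 0.2764] head deg -5.346272053382365 tool delta [ 0.1342 -0.0002  0.0863]
[316.9868 168.319 ]
[361.7751 233.0803]
```

View pics/w3.png

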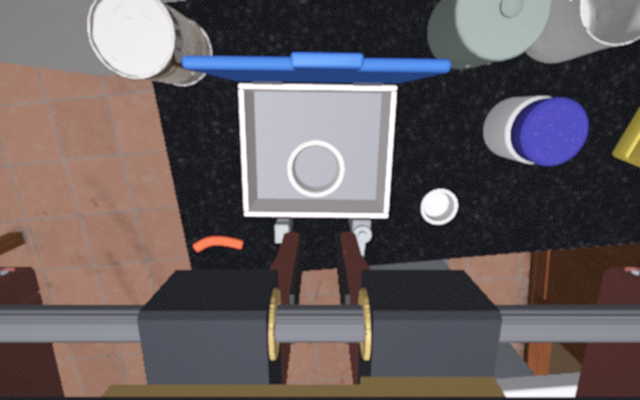

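The basket stands on the box floor at (316,168) and the lid is near vertical at row 65. Next I go behind the lid.

```bash
python3 -m handwheel '0 .045 0 0 0;0 .045 0 0 0;0 .044 0 0 0;0 0 0 .01 0;0 0 0 .03 0;0 0 0 .03 0;0 0 0 .016 0;0 0 0 0 0;0 0 0 0 0;0 0 0 0 0'
python3 - <<'E'
from h import *
np.set_printoptions(precision=4,suppress=True)
b=box()
togo(b(.112,0,.19))
import math
for f in (100,90,75,60,45,30,15,0):
    f=math.radians(f); togo(b(.072-.125*math.cos(f)+.008*math.sin(f)+.010,0,.0705+.125*math.sin(f)+.008*math.cos(f)))
E
```

```text
time_s: 9.3
ee_pos: [0.6618, 0.2146, 0.1926]
eef_rot: [-3.137, 0.147, -0.004]
wrist_force: [0.7, -0.3, 0.5]
opening: 0.01
grip_force: 0.0
ee [0.6618 0.2146 0.1926] head deg -5.348763510888515 tool delta [-0.0005  0.0004  0.0026]
ee [0.6618 0.2146 0.1926] head deg -5.348763510888515 tool delta [-0.0009  0.0004  0.0004]
ee [0.6618 0.2146 0.1926] head deg -5.348763510888515 tool delta [-0.0225  0.0001 -0.0029]
ee [0.6618 0.2146 0.1926] head deg -5.348763510888515 tool delta [-0.0551 -0.0003 -0.0008]
ee [0.6618 0.2146 0.1926] head deg -5.348763510888515 tool delta [-0.0861 -0.0007  0.0096]
ee [0.6618 0.2146 0.1926] head deg -5.348763510888515 tool delta [-0.1133 -0.0011  0.0278]
ee [0.6618 0.2146 0.1926] head deg -5.348763510888515 tool delta [-0.1349 -0.0014  0.0524]
ee [0.6618 0.2146 0.1926] head deg -5.348763510888515 tool delta [-0.1494 -0.0015  0.0817]
ee [0.6618 0.2146 0.1926] head deg -5.348763510888515 tool delta [-0.1558 -0.0016  0.1137]
```

```bash
python3 -m handwheel '0 -.011 0 -.001 0;0 -.011 0 -.002 0;0 -.016 0 .001 0;0 -.017 0 .001 0;0 -.015 0 .005 0;0 -.016 0 .005 0;0 -.013 0 .009 0;0 -.014 0 .009 0;0 -.011 0 .012 0;0 -.011 0 .013 0'
python3 -m handwheel '0 -.007 0 .014 0;0 -.007 0 .015 0;0 -.004 0 .016 0;0 -.003 0 .016 0;0 0 0 .004 0;0 0 0 .002 0;0 0 0 0 0;0 0 0 0 0;0 0 0 0 0;0 0 0 0 0'
```

```text
time_s: 10.3
ee_pos: [0.526, 0.2271, 0.1397]
eef_rot: [-3.137, 0.146, -0.004]
wrist_force: [0.6, 0.2, 0.8]
opening: 0.005
grip_force: 0.6
time_s: 11.3
ee_pos: [0.5056, 0.2292, 0.0779]
eef_rot: [3.137, -0.146, 0.007]
wrist_force: [-16.7, -9.1, 53.1]
opening: 0.003
grip_force: 26.6
```

The lid is down: TCP z 0.078 matches the lid's top height. Next I compute the pin position and its arc.

```bash
python3 -m handwheel '0 0 0 -.008 0;0 0 0 -.01 0;.02 0 0 -.03 0;.04 0 0 -.03 0;.045 0 0 0 0;.045 0 0 0 0;.045 0 0 0 0;.045 0 0 0 0;.045 0 0 0 0;.045 0 0 0 0'
python3 - <<'E'
from h import *
np.set_printoptions(precision=4,suppress=True)
b=box(); S=snap("scene","s2"); T=snap("top","t2")
X=S.cloud(); h=cv2.cvtColor(S.p,cv2.COLOR_BGR2HSV); mb=cv2.inRange(h,(105,150,60),(125,255,255)); mb[:,290:]=0; mb[250:]=0
P=X[(mb>0)&(S.d>0)]; P=P[P[:,2]<.12]; c=P.mean(0); print("lid z",np.percentile(P[:,2],[5,50,95]),"n",np.linalg.svd(P-c)[2][2],len(P))
def red(V,a): 
    m=cv2.inRange(cv2.cvtColor(V.p,cv2.COLOR_BGR2HSV),(0,150,90),(7,255,255)); k,l,s,ce=cv2.connectedComponentsWithStats(m); print([(s[i].tolist(),ce[i]) for i in range(1,k) if s[i,4]>8])
red(S,0);red(T,0)
pv=b(-.084,-.05,.1023); print("pivot",pv,"pin(meas) r,phi",np.linalg.norm(np.array([.4,.1985])-pv[:2]),np.arctan2(*(np.array([.4,.1985])-pv[:2])[::-1])-np.pi/2-np.load("box.npy")[2])
for f in (1.65,1.6,1.55,1.5): print(f,"px",S.px(b(-.084-.062*np.sin(f),-.05+.062*np.cos(f),.105)),T.px(b(-.084-.062*np.sin(f),-.05+.062*np.cos(f),.128)))
togo([*b(-.084-.062*np.sin(1.55),-.05+.062*np.cos(1.55),0)[:2],.1023])
E
```

```text
time_s: 12.3
ee_pos: [0.5055, 0.2285, 0.149]
eef_rot: [3.138, -0.146, -0.002]
wrist_force: [0.6, -0.4, -0.9]
opening: 0.511
grip_force: 0.0
lid z [0.0733 0.0761 0.0787] n [-0.0414  0.0303 -0.9987] 1189
[([271, 239, 4, 14, 46], array([272.8261, 245.0652])), ([193, 286, 26, 11, 119], array([205.2353, 289.9664]))]
[]
pivot [0.4611 0.1854 0.1023] pin(meas) r,phi 0.06247086388411273 1.467013746828608
1.65 px [277.0697 244.3736] [253.3977 258.968 ]
1.6 px [275.9104 244.6852] [252.172  258.8878]
1.55 px [274.7286 244.9621] [250.9529 258.7458]
1.5 px [273.5273 245.2034] [249.7436 258.5423]
ee [0.5056 0.2286 0.1493] head deg -5.343565023045156 tool delta [-0.1023  0.0449  0.047 ]
```

Run:
```python
from h import *
np.set_printoptions(precision=4,suppress=True)
b=box(); q=lambda f:b(-.084-.062*np.sin(f),-.05+.062*np.cos(f),.1023)
togo(q(1.47))
from scipy.spatial.transform import Rotation as Ro
M=Ro.from_rotvec(r.observe()["eef_rot"]).as_matrix()
fs=np.linspace(1.47,0,11)
for i in range(10): print(np.round(M.T@(q(fs[i+1])-q(fs[i])),4))
X=load("s2.npz")
for x in (-.06,-.03,0,.03,.06):
    z=[]
    for y in (-.06,0,.06):
        u,v=X.px(b(x,y,.0785)); z.append(X.cloud()[int(v+.5),int(u+.5),2])
    print(x,np.round(z,4))
```

```text
ee [0.5056 0.2286 0.1493] head deg -5.343565023045156 tool delta [-0.1019  0.04    0.047 ]
[ 0.0017 -0.0089 -0.    ]
[ 0.003  -0.0086 -0.    ]
[ 0.0042 -0.0081 -0.    ]
[ 0.0054 -0.0074 -0.    ]
[ 0.0064 -0.0065 -0.    ]
[ 0.0073 -0.0055 -0.    ]
[ 0.008  -0.0044 -0.    ]
[ 0.0085 -0.0032 -0.    ]
[ 0.0089 -0.0019 -0.    ]
[ 0.0091 -0.0005 -0.    ]
-0.06 [0.0766 0.0749 0.0764]
-0.03 [0.0751 0.0769 0.0726]
0 [0.0777 0.0805 0.0776]
0.03 [0.0774 0.0758 0.0789]
0.06 [0.1592 0.1591 0.0749]
```

```bash
python3 -m handwheel '.045 -.034 .0133 0 0;.045 -.034 .0133 0 0;.045 -.034 .0134 0 0;.045 0 0 0 0;.045 0 0 .02 0;.045 0 0 .02 0;.045 0 0 .007 0;.045 0 0 0 0;0 0 0 0 0;0 0 0 0 0' 20
python3 -m handwheel '0 0 0 0 0;0 0 0 0 0;0 0 0 0 0;0 0 0 0 0;0 0 0 0 0;0 0 0 0 0;0 0 0 0 0;0 0 0 0 0;0 0 0 0 0;0 0 0 0 0'
```

```text
time_s: 13.4
ee_pos: [0.4011, 0.1987, 0.1033]
eef_rot: [-3.138, 0.146, -0.002]
wrist_force: [0.7, 0.7, -0.0]
opening: 0.371
grip_force: 0.0
time_s: 14.4
ee_pos: [0.4007, 0.1983, 0.1028]
eef_rot: [-3.138, 0.147, -0.001]
wrist_force: [-1.0, -0.8, 5.6]
opening: 0.129
grip_force: 20.0
```

Pin gripped (11.4 mm opening). I swing it along the arc.

```bash
python3 -m handwheel '0 .0017 -.0089 0 0;0 .003 -.0086 0 0;0 .0042 -.0081 0 0;0 .0054 -.0074 0 0;0 .0064 -.0065 0 0;0 .0073 -.0055 0 0;0 .008 -.0044 0 0;0 .0085 -.0032 0 0;0 .0089 -.0019 0 0;0 .0091 -.0005 0 0'
python3 -m handwheel '0 0.002 0 0 0;0 0.002 0 0 0;0 0 0 0 0;0 0 0 0 0;0 0 0 0 0;0 0 0 0 0;0 0 0 0 0;0 0 0 0 0;0 0 0 0 0;0 0 0 0 0'
python3 - <<'E'
from h import *
b=box(); togo(b(-.084,.012,.1023))
E
```

```text
time_s: 15.4
ee_pos: [0.468, 0.2481, 0.1025]
eef_rot: [-3.137, 0.145, 0.001]
wrist_force: [-3.5, 3.4, 0.2]
opening: 0.129
grip_force: 20.0
time_s: 16.4
ee_pos: [0.4721, 0.2478, 0.1027]
eef_rot: [-3.136, 0.145, -0.001]
wrist_force: [0.5, 6.6, -2.5]
opening: 0.128
grip_force: 20.0
ee [0.47208993 0.24784004 0.10267695] head deg -5.306942067156806 tool delta [-0.0043  0.0012  0.0004]
```

```bash
python3 -m handwheel '0 0.002 0 0 0;0 0.002 0 0 0;0 0.002 0 0 0;0 0 0 0 0;0 0 0 0 0;0 0 0 0 0;0 0 0 0 0;0 0 0 0 0;0 0 0 0 0;0 0 0 0 0'
python3 - <<'E'
from h import *
b=box(); togo(b(-.084,.012,.1023)); S=snap("scene","s3")
m=cv2.inRange(cv2.cvtColor(S.p,cv2.COLOR_BGR2HSV),(0,150,90),(7,255,255)); k,l,s,ce=cv2.connectedComponentsWithStats(m); print([(s[i].tolist(),ce[i]) for i in range(1,k) if s[i,4]>8])
for f in (0,.05,.1,.15): print(f,S.px(b(-.084-.062*np.sin(f),-.05+.062*np.cos(f),.105)))
cv2.imwrite("pics/s3c.png",cv2.resize(S.p[190:290,180:310],None,fx=6,fy=6,interpolation=cv2.INTER_CUBIC))
E
```

```text
time_s: 17.4
ee_pos: [0.4741, 0.2477, 0.1024]
eef_rot: [3.138, -0.143, -0.008]
wrist_force: [-13.6, 5.5, 7.2]
opening: 0.131
grip_force: 20.0
ee [0.47410686 0.24768926 0.10239201] head deg -5.200337732818314 tool delta [-0.0063  0.0012  0.0001]
[([242, 228, 5, 16, 54], array([244.38888889, 234.85185185])), ([193, 286, 26, 11, 119], array([205.23529412, 289.96638655]))]
0 [244.81261247 236.26227439]
0.05 [245.14572309 236.93646878]
0.1 [245.53861721 237.59855564]
0.15 [245.99060278 238.2467044 ]
```

View pics/s3c.png

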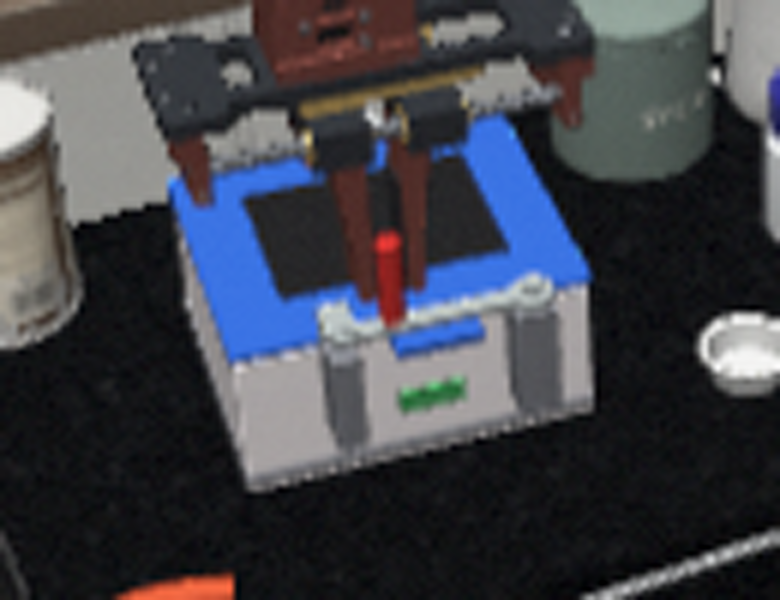

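The picture shows the lid closed and the hook arm lying over the tongue into its catch. The pin is at (390,275) in the crop, with about 14 N of reaction from the stop, so it is home. I release and go to look at the timer.

```bash
python3 -m handwheel '.045 0 0 0 0;.045 0 0 0 0;.045 0 0 0 0;.045 0 0 -.03 0;.045 0 0 -.04 0;.045 0 .02 -.04 0;.045 .001 .04 -.03 0;.045 .001 .04 0 0;.045 .001 .04 0 0;.045 .001 .04 0 0'
python3 -m handwheel '.045 .001 .04 0 0;.045 .001 .04 0 0;.045 .001 .04 0 0;.045 .001 .04 0 0;.045 .001 .04 0 0;.045 .001 .04 0 0;.045 .001 .04 0 0;.045 0 0 0 0;.045 0 0 0 0;.045 0 0 0 0'
python3 - <<'E'
from h import *
np.set_printoptions(precision=4,suppress=True)
togo([.5,-.2,.2]); W=snap("wrist","w4"); S=snap("scene","s4")
m=cv2.inRange(cv2.cvtColor(S.p,cv2.COLOR_BGR2HSV),(0,150,90),(7,255,255)); k,l,s,ce=cv2.connectedComponentsWithStats(m); print([(s[i].tolist(),ce[i]) for i in range(1,k) if s[i,4]>8])
E
```

```text
time_s: 18.45
ee_pos: [0.465, 0.0644, 0.243]
eef_rot: [3.137, -0.148, 0.002]
wrist_force: [0.5, -0.8, 0.6]
opening: 0.511
grip_force: 0.0
time_s: 19.45
ee_pos: [0.4459, -0.2119, 0.2426]
eef_rot: [-3.138, 0.145, 0.0]
wrist_force: [-0.2, 0.7, 0.9]
opening: 0.512
grip_force: 0.0
ee [ 0.4459 -0.2119  0.2426] head deg -5.294362424261817 tool delta [ 0.0527 -0.0168  0.0426]
[([242, 228, 5, 16, 51], array([244.2157, 234.7843])), ([193, 286, 26, 11, 119], array([205.2353, 289.9664]))]
```

View pics/w4.png

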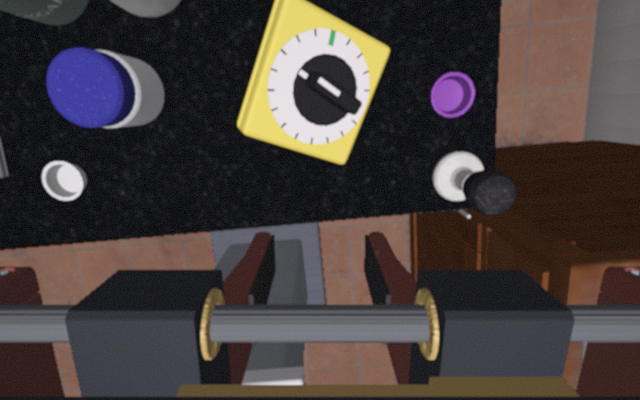

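The timer face is at (320,88) with the green mark at (332,38) and the bar running from (303,74) to (358,105). White shows at (303,74) and (330,87). I'll fit the face plane from depth and view an enlarged crop.

Run:
```python
from h import *
np.set_printoptions(precision=4,suppress=True)
W=load("w4.npz"); X=W.cloud(); hsv=cv2.cvtColor(W.p,cv2.COLOR_BGR2HSV)
wh=cv2.inRange(hsv,(0,0,170),(180,50,255)); wh[:,:260]=0;wh[:,380:]=0;wh[:20]=0;wh[155:]=0
P=X[(wh>0)]
for k in range(6):
    c=np.median(P,0) if k==0 else P.mean(0); n=np.linalg.svd(P-c)[2][2]; n*=np.sign(n[2]); d=abs((P-c)@n); P=P[d<max(.003,2*d.std())]
print(len(P),"c",c,"n",n,"tilt",np.degrees(np.arccos(n[2])))
H=(X-c)@n; v,u=np.mgrid[:400,:640]; reg=(u>240)&(u<395)&(v<165)&(W.d>0)
for lo,hi,nm in ((.010,.018,"disc"),(.038,.046,"bartop")):
    m=reg&(H>lo)&(H<hi)&(hsv[...,1]<120); Q=X[m]; Q=Q[np.linalg.norm((Q-np.median(Q,0)),axis=1)<.045]; print(nm,m.sum(),Q.mean(0))
g=cv2.inRange(hsv,(45,90,60),(85,255,255))*reg; gp=X[g>0]; print("green",(g>0).sum(),np.argwhere(g>0).mean(0),gp.mean(0))
np.savez("plane.npz",c=c,n=n)
cv2.imwrite("pics/w4c.png",cv2.resize(W.p[0:170,230:400],None,fx=3.5,fy=3.5,interpolation=cv2.INTER_CUBIC))
```

```text
5315 c [ 0.537  -0.2158  0.0654] n [-0.1852 -0.3789  0.9067] tilt 24.94397269947885
disc 2603 [ 0.5314 -0.2235  0.0751]
bartop 840 [ 0.5253 -0.2359  0.0993]
green 40 [ 37.175 331.825] [ 0.5756 -0.2358  0.0659]
```

View pics/w4c.png

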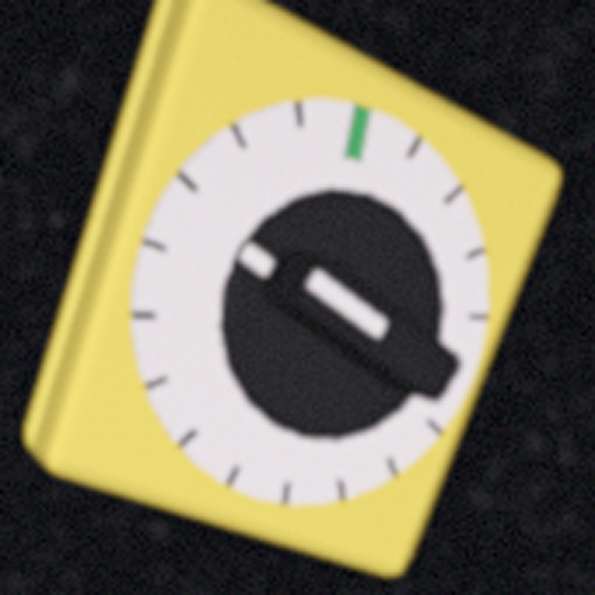

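The crop shows the white pointer tip at (255,257) on the disc edge and its stripe along the bar, with the green mark at (357,130). The fitted tilt of 24.9° agrees with the listed 25°. Next I compute the axis and angles.

```bash
cat >> h.py <<'E'
def tim(W,c,n,verbose=1):
    hsv=cv2.cvtColor(W.p,cv2.COLOR_BGR2HSV)
    def cast(q,h): o=c+h*n; d=np.array([W.ray(*p) for p in q]); return W.C+d*(((o-W.C)@n)/(d@n))[:,None]
    u=np.array([-n[0],-n[1],0]); u-=u@n*n; u/=np.linalg.norm(u); w=np.cross(u,n)
    return hsv,cast,u,w
E
cat > ang.py <<'E'
from h import *
np.set_printoptions(precision=4,suppress=True)
def ang(W,press=0.):
    z=np.load("plane.npz"); c,n=z["c"],z["n"]; hsv,cast,u,w=tim(W,c,n)
    cc=np.round(W.px(c)).astype(int); R=np.zeros((400,640),np.uint8); cv2.circle(R,tuple(int(a) for a in cc),75,255,-1)
    plate=cv2.inRange(hsv,(0,0,150),(180,60,255))&R
    cs=[x for x in cv2.findContours(plate,0,2)[0]]; cs=max(cs,key=cv2.contourArea)
    F=cast(cs[:,0],0.); A=np.stack([(F-c)@u,(F-c)@w],1).astype(np.float32); (a,b),rad=cv2.minEnclosingCircle(A); C=c+a*u+b*w
    g=cv2.inRange(hsv,(45,90,60),(85,255,255))&R; gq=cast(np.argwhere(g>0)[:,::-1],0).mean(0)-C
    print("plate rad",rad,"C",C,"green deg",np.degrees(np.arctan2(gq@w,gq@u)),np.linalg.norm(gq))
    # black disc
    bl=cv2.inRange(hsv,(0,0,0),(180,255,80))&R
    k,l,s,ce=cv2.connectedComponentsWithStats(plate)
    for i in range(1,k):
        if 5<s[i,4]<400:
            for h in (.014-press,.0145-press+.028): 
                q=cast([ce[i]],h)[0]-C; print("blob",s[i],ce[i],"h",h,"th deg",np.degrees(np.arctan2(q@w,q@u)),"r",np.hypot(q@w,q@u))
    return C,n,u,w
E
python3 - <<'E'
from ang import *
W=load("w4.npz"); C,n,u,w=ang(W)
print("u",u,"w",w,"timer yaw",np.degrees(np.arctan2(u[1],u[0])),"grip",C+.033*n,"disc ctr",C+.014*n)
np.savez("dial.npz",C=C,n=n,u=u,w=w)
X=W.cloud(); H=(X-C)@n; Q=X-C; m=(H>.036)&(H<.046)&(np.linalg.norm(Q-H[...,None]*n,axis=-1)<.04); A=np.stack([Q[m]@u,Q[m]@w],1).astype(np.float32); print("bar rect(u,w)",m.sum(),cv2.minAreaRect(A))
E
```

```text
plate rad 0.05239043012261391 C [ 0.5322 -0.2221  0.0618] green deg 80.62776510213921 0.045807195041303476
blob [318  77  23  19 160] [328.4937  86.2125] h 0.014 th deg 84.42763128977565 r 0.00448643739385265
blob [318  77  23  19 160] [328.4937  86.2125] h 0.0425 th deg 10.758285211973346 r 0.014116086913029489
u [0.3981 0.8146 0.4217] w [ 0.8984 -0.4391  0.    ] timer yaw 63.95353278778819 grip [ 0.5261 -0.2346  0.0918] disc ctr [ 0.5296 -0.2274  0.0745]
bar rect(u,w) 875 ((0.0001650303602218628, -0.00020942743867635727), (0.04782615229487419, 0.014075789600610733), 11.586257934570312)
```

Every check fits: the bar measures 47.8 × 14.1 mm and is centred on the axis, the pointer is at 11.6° (0.20 rad), and green is at 80.6° against 80.2° nominal. Next I plan the pose above the dial and check jar clearance.

Run:
```python
from ang import *
z=np.load("dial.npz"); C,n,u,w=z["C"],z["n"],z["u"],z["w"]
for t in (11.6,25,40,60,80.2):
    t=np.radians(t); d=u*np.cos(t)+w*np.sin(t); print(np.degrees(t),"heading",np.degrees(np.arctan2(d[1],d[0])))
togo([*(C+.030*n)[:2],.14]); print(C+.030*n, r.observe()["joint_positions"])
T=load("top0.npz"); print("jar top",T.plane(484,152,.187))
```

```text
11.6 heading 51.19748612721297
25.0 heading 36.73771113625887
40.0 heading 21.17166563173099
59.99999999999999 heading 1.5853829824935748
80.2 heading -17.14523551833527
ee [ 0.4461 -0.2115  0.2427] head deg -5.23668020188343 tool delta [0.0822 0.0144 0.1027]
[ 0.5266 -0.2334  0.089 ] [ 0.7142  0.1992 -0.425   1.8575  0.0914  1.1038 -1.4068]
jar top [ 0.6659 -0.3763  0.187 ]
```

```bash
python3 -m handwheel '.03 .041 .007 .02 0;.03 .041 .007 .02 0;.03 0 0 .03 0;.03 0 0 .03 -1;.03 0 0 0 -1;.03 0 0 0 -1;.03 0 0 0 -1;.03 0 0 0 -1;.03 0 0 0 -1;.03 0 0 0 -1'
python3 -m handwheel '.03 0 0 0 -1;.03 0 0 0 -1;.03 0 0 0 -.4;.03 0 0 0 0;.03 0 0 0 0;.03 0 0 0 0;.03 0 0 0 0;.03 0 0 0 0;.03 0 0 0 0;.03 0 0 0 0' 25
python3 - <<'E'
from ang import *
z=np.load("dial.npz"); C,n=z["C"],z["n"]; togo([*(C+.030*n)[:2],.0775]); print(r.observe()["wrist_force"],r.observe()["moment"])
E
```

```text
time_s: 20.55
ee_pos: [0.5266, -0.2332, 0.1428]
eef_rot: [2.979, 0.997, 0.0]
wrist_force: [-0.2, -0.1, -0.2]
opening: 0.339
grip_force: 0.0
time_s: 21.55
ee_pos: [0.5262, -0.2343, 0.1426]
eef_rot: [2.835, 1.354, -0.0]
wrist_force: [0.5, -0.3, -0.4]
opening: 0.336
grip_force: 0.0
ee [ 0.5262 -0.2343  0.1426] head deg 51.04226187275346 tool delta [ 0.001  -0.0002  0.0651]
[ 0.4842 -0.2682 -0.3698] [-0.0066  0.023   0.0169]
```

```bash
python3 -m handwheel '.03 .001 0 .02 0;.03 0 0 .02 0;.03 0 0 .016 0;.03 0 0 0 0;.018 0 0 0 0;.018 0 0 0 0;.018 0 0 0 0;.018 0 0 0 0;.018 0 0 0 0;.018 0 0 0 0'
python3 -m handwheel '.018 0 0 .001 0;.018 0 0 .001 0;.018 0 0 .001 0;.018 0 0 .001 0;.018 0 0 .001 0;.018 0 0 .001 0;.018 0 0 .001 0;.018 0 0 .001 0;.018 0 0 0 0;.018 0 0 0 0'
```

```text
time_s: 22.55
ee_pos: [0.5269, -0.2336, 0.0869]
eef_rot: [2.835, 1.354, 0.0]
wrist_force: [0.2, 0.2, 0.3]
opening: 0.205
grip_force: 0.0
time_s: 23.55
ee_pos: [0.5268, -0.2335, 0.0786]
eef_rot: [-2.835, -1.354, 0.0]
wrist_force: [-0.4, 0.8, -0.1]
opening: 0.204
grip_force: 0.1
```

```bash
python3 -m handwheel '.018 0 0 .001 0;.018 0 0 .001 0;.018 0 0 .001 0;.018 0 0 .001 0;.018 0 0 0 0;.018 0 0 0 0;.018 0 0 0 0;.018 0 0 0 0;.018 0 0 0 0;.018 0 0 0 0'
```

```text
time_s: 24.55
ee_pos: [0.5268, -0.2333, 0.0747]
eef_rot: [-2.835, -1.354, -0.0]
wrist_force: [-0.9, 2.6, 3.6]
opening: 0.207
grip_force: 2.2
```

```bash
python3 -m handwheel '.018 0 0 .001 0;.018 0 0 .001 0;.018 0 0 .001 0;.018 0 0 0.001 0;.018 0 0 0 0;.018 0 0 0 0;.018 0 0 0 0;.018 0 0 0 0;.018 0 0 0 0;.018 0 0 0 0'
```

```text
time_s: 25.55
ee_pos: [0.5272, -0.2327, 0.0715]
eef_rot: [-2.834, -1.355, -0.001]
wrist_force: [-3.7, 4.7, 11.5]
opening: 0.208
grip_force: 5.9
```

```bash
python3 -m handwheel '.019 0 -.0008 0 0;.019 0 0 .0005 0;.019 0 0 .0005 0;.019 0 0 0 0;.019 0 0 0 0;.019 0 0 0 0;.019 0 0 0 0;.019 0 0 0 0;.019 0 0 0 0;.019 0 0 0 0'
```

```text
time_s: 26.55
ee_pos: [0.5276, -0.2328, 0.071]
eef_rot: [2.833, 1.353, 0.003]
wrist_force: [-2.0, 3.5, 12.3]
opening: 0.216
grip_force: 6.1
```

```bash
python3 -m handwheel '.019 0 0 .001 .2;.019 0 0 0 .3;.019 0 0 0 .3;.019 0 0 0 .3;.019 0 0 0 .3;.019 0 0 0 .3;.019 0 0 0 .3;.019 0 0 0 0;.019 0 0 0 0;.019 0 0 0 0' 40
python3 - <<'E'
from ang import *
s=r.observe(); print(s["wrist_force"],s["moment"]); W=snap("wrist","w5"); z=np.load("dial.npz"); C,n=z["C"],z["n"]; togo(C+.028*n)
X=W.cloud(); u,w=z["u"],z["w"]; H=(X-C)@n; Q=X-C
m=(H>.033)&(H<.046)&(np.linalg.norm(Q-H[...,None]*n,axis=-1)<.04); A=np.stack([Q[m]@u,Q[m]@w],1).astype(np.float32); print(m.sum(),cv2.minAreaRect(A)); print(W.px(C))
E
```

```text
time_s: 27.55
ee_pos: [0.525, -0.233, 0.07]
eef_rot: [2.96, 1.051, -0.004]
wrist_force: [-9.9, 3.6, 20.6]
opening: 0.216
grip_force: 16.5
[-9.8729  3.6412 20.6235] [1.1253 2.5407 0.4599]
ee [ 0.525  -0.233   0.0699] head deg 39.089195516423516 tool delta [ 0.0018  0.001  -0.0173]
3068 ((0.001529604196548462, 0.003994437865912914), (0.03564038127660751, 0.049430716782808304), 88.15202331542969)
[310.1711 223.6269]
```

```bash
cat > chk.py <<'E'
from ang import *
import sys
def green(W):
    z=np.load("dial.npz"); C,n,u,w=z["C"],z["n"],z["u"],z["w"]; hsv,cast,_,_=tim(W,C,n)
    g=cv2.inRange(hsv,(45,90,60),(85,255,255)); k,l,s,ce=cv2.connectedComponentsWithStats(g); i=1+np.argmax([s[j,4] if np.linalg.norm(cast([ce[j]],0)[0]-C)<.07 else 0 for j in range(1,k)]); q=cast([ce[i]],0)[0]
    print("green",s[i],q,"deg",np.degrees(np.arctan2((q-C)@w,(q-C)@u)),"r",np.linalg.norm(q-C))
    # white plate points -> circle centre & ticks
    X=W.cloud(); H=(X-C)@n; m=(abs(H)<.004)&(hsv[...,1]<60)&(hsv[...,2]>140)&(np.linalg.norm(X-C,axis=-1)<.065)
    A=np.stack([(X[m]-C)@u,(X[m]-C)@w],1).astype(np.float32); print("plate n",m.sum(),"circle",cv2.minEnclosingCircle(A),"H",H[m].mean())
    y=cv2.inRange(hsv,(20,100,100),(35,255,255))>0; m=y&(abs(H)<.004)&(np.linalg.norm(X-C,axis=-1)<.1); A=np.stack([(X[m]-C)@u,(X[m]-C)@w],1).astype(np.float32); print("yellow face",m.sum(),cv2.minAreaRect(A))
if __name__=="__main__":
    for f in sys.argv[1:]: print(f); green(load(f))
E
python3 chk.py w4.npz w5.npz
```

```text
w4.npz
green [330  31   5  14  40] [ 0.5758 -0.2358  0.065 ] deg 80.62643537239795 r 0.04581791436748066
plate n 5446 circle ((-0.00041248835623264313, 0.0002398686483502388), 0.05262424796819687) H 5.877600414303497e-06
yellow face 5676 ((0.0001783035695552826, -0.00018961727619171143), (0.12471804022789001, 0.11553778499364853), 89.816650390625)
w5.npz
green [376 169  24  18 159] [ 0.5756 -0.2357  0.065 ] deg 80.59030082092828 r 0.04557270263070461
plate n 12782 circle ((-0.0002549502532929182, -0.00021608310635201633), 0.052867867052555084) H -0.00010388528206030396
yellow face 14773 ((0.00041110068559646606, 0.00010618194937705994), (0.11604798585176468, 0.12410984933376312), 0.04104871302843094)
```

The timer has not moved (under 0.3 mm). I continue in stages.

```bash
python3 -m handwheel '.02 0 -.0005 -.0005 .3;.02 0 -.0005 0 .3;.02 0 0 0 .3;.02 0 0 0 .3;.02 0 0 0 .3;.02 0 0 0 .3;.02 0 0 0 .3;.02 0 0 0 .3;.02 0 0 0 0;.02 0 0 0 0'
python3 - <<'E'
from chk import *
s=r.observe(); print(s["wrist_force"],s["moment"]); W=snap("wrist","w6"); z=np.load("dial.npz"); togo(z["C"]+.028*z["n"]); green(W)
E
```

```text
time_s: 28.6
ee_pos: [0.5238, -0.2323, 0.0706]
eef_rot: [3.069, 0.672, -0.006]
wrist_force: [-12.6, 3.6, 24.0]
opening: 0.235
grip_force: 29.4
[-12.5886   3.557   24.0007] [1.6123 3.081  0.7004]
ee [ 0.5237 -0.2322  0.0706] head deg 24.695792256835983 tool delta [ 0.0027  0.0018 -0.0167]
green [359 151  21  21 158] [ 0.5755 -0.2357  0.065 ] deg 80.5139674977384 r 0.04553402225842882
plate n 12565 circle ((-0.0004193259228486568, -0.0002728639810811728), 0.052690234035253525) H -0.00013201729902772707
yellow face 14652 ((0.00028705596923828125, 2.6512891054153442e-05), (0.11590638011693954, 0.12444835901260376), 0.04189180210232735)
```

```bash
python3 -m handwheel '.02 -.0004 -.0003 -.0003 .3;.02 -.0003 -.0002 -.0002 .3;.02 0 0 -.0002 .3;.02 0 0 -.0002 .3;.02 0 0 0 .3;.02 0 0 0 .3;.02 0 0 0 .3;.02 0 0 0 .3;.02 0 0 0 0;.02 0 0 0 0'
python3 - <<'E'
from chk import *
s=r.observe(); print(s["wrist_force"],s["moment"]); W=snap("wrist","w7"); z=np.load("dial.npz"); togo(z["C"]+.028*z["n"]); green(W)
E
```

```text
time_s: 29.65
ee_pos: [0.5231, -0.2312, 0.0715]
eef_rot: [-3.128, -0.282, 0.006]
wrist_force: [-12.6, 5.7, 23.7]
opening: 0.235
grip_force: 43.1
[-12.5877   5.7113  23.7202] [2.1701 2.9029 0.5926]
ee [ 0.523  -0.2312  0.0714] head deg 10.318502839801889 tool delta [ 0.0036  0.0021 -0.0158]
green [338 138  18  25 178] [ 0.5756 -0.2357  0.065 ] deg 80.52846719055925 r 0.0456015957119248
plate n 12197 circle ((-0.0008770053973421454, 0.00039837186341173947), 0.05304232984781265) H -0.00014056337619722015
yellow face 13408 ((2.1182000637054443e-05, 0.00033724308013916016), (0.12421663850545883, 0.1156044453382492), 89.89948272705078)
```

```bash
cat > ptr.py <<'E'
from chk import *
def ptr(W,press=.005):
    z=np.load("dial.npz"); C,n,u,w=z["C"],z["n"],z["u"],z["w"]; hsv,cast,_,_=tim(W,C,n); X=W.cloud(); H=(X-C)@n
    p=X-C-H[...,None]*n; rr=np.linalg.norm(p,axis=-1); th=np.degrees(np.arctan2(p@w,p@u))
    for nm,a,b,r0,r1 in (("tip",.011-press,.022-press,.015,.036),("bar",.036-press,.05-press,.0,.03)):
        m=((H>a)&(H<b)&(rr>r0)&(rr<r1)&(hsv[...,2]>120)&(hsv[...,1]<60)).astype(np.uint8); k,l,s,ce=cv2.connectedComponentsWithStats(m)
        for i in range(1,k):
            if s[i,4]>6: print(nm,s[i],"th %.1f r %.4f H %.4f"%(np.median(th[l==i]),np.median(rr[l==i]),np.median(H[l==i])))
if __name__=="__main__":
    ptr(load("w4.npz"),0)
    for f in ("w5","w6","w7"): print(f); ptr(load(f+".npz"))
E
python3 ptr.py
```

```text
tip [332  55  26  42  60] th 129.2 r 0.0307 H 0.0125
tip [298  69  11  10  71] th 11.8 r 0.0278 H 0.0131
tip [301 113  47  13  65] th -118.1 r 0.0310 H 0.0126
bar [317  77  24  20 188] th 11.4 r 0.0134 H 0.0411
bar [350  98  12  18  34] th -156.8 r 0.0223 H 0.0399
w5
tip [294 183  14  18 175] th 11.6 r 0.0281 H 0.0085
tip [369 205   5  18  19] th 98.0 r 0.0314 H 0.0074
tip [362 224  11  26  33] th 126.9 r 0.0310 H 0.0075
tip [251 246   6  10  11] th -80.5 r 0.0312 H 0.0072
tip [257 257  11   9  17] th -97.5 r 0.0309 H 0.0076
tip [301 274   6   2   8] th -146.6 r 0.0307 H 0.0076
bar [307 239  21  39 442] th 11.5 r 0.0141 H 0.0363
bar [362 250   7  14  17] th 73.2 r 0.0213 H 0.0379
w6
tip [292 182  14  18 177] th 25.0 r 0.0281 H 0.0084
tip [362 203   7  41  47] th 129.3 r 0.0311 H 0.0072
tip [249 249  15  20  26] th -72.6 r 0.0311 H 0.0076
tip [299 277  12   2  18] th -135.5 r 0.0311 H 0.0075
bar [311 234  20  41 456] th 25.0 r 0.0142 H 0.0362
bar [362 246   7  15  17] th 90.3 r 0.0194 H 0.0386
bar [296 286   2   7   7] th -88.9 r 0.0156 H 0.0322
w7
tip [295 180  12  18 174] th 43.5 r 0.0281 H 0.0084
tip [354 192  11  46  54] th 130.9 r 0.0312 H 0.0073
tip [299 280   9   3  12] th -122.2 r 0.0306 H 0.0079
bar [318 227  16  44 472] th 43.6 r 0.0140 H 0.0362
bar [361 243   6  15  19] th 107.3 r 0.0176 H 0.0393
bar [295 289   3  11  11] th -65.9 r 0.0174 H 0.0366
```

The pointer now reads 43.5° with the dial pressed about 4.7 mm. I continue.

```bash
python3 -m handwheel '.021 -.0004 -.0003 -.0003 .3;.021 -.0003 -.0002 -.0003 .3;.021 0 0 -.0003 .3;.021 0 0 -.0003 .3;.021 0 0 -.0002 .3;.021 0 0 0 .3;.021 0 0 0 .3;.021 0 0 0 .3;.021 0 0 0 0;.021 0 0 0 0' 50
python3 - <<'E'
from ptr import *
s=r.observe(); print(s["wrist_force"],s["moment"]); W=snap("wrist","w8"); z=np.load("dial.npz"); togo(z["C"]+.028*z["n"]); green(W); ptr(W)
E
```

```text
time_s: 30.7
ee_pos: [0.5224, -0.2302, 0.0725]
eef_rot: [-3.139, 0.111, 0.006]
wrist_force: [-11.6, 7.1, 21.6]
opening: 0.243
grip_force: 33.4
[-11.6113   7.1141  21.6276] [2.3079 2.6339 0.4887]
ee [ 0.5224 -0.2302  0.0725] head deg -4.061328248551625 tool delta [ 0.0048  0.0021 -0.0147]
green [316 132  13  26 187] [ 0.5757 -0.2357  0.065 ] deg 80.5231961686297 r 0.045702945203841064
plate n 11818 circle ((-0.00037326995516195893, -0.00046831031795591116), 0.052740927785634995) H -0.00014905673784917217
yellow face 11772 ((6.658956408500671e-05, 0.0077681764960289), (0.11528411507606506, 0.10920921713113785), 0.3487636148929596)
tip [296 178  11  19 169] th 60.4 r 0.0279 H 0.0085
tip [349 190  13  44  51] th 141.8 r 0.0311 H 0.0073
tip [246 254   4   8   8] th -34.4 r 0.0313 H 0.0067
tip [297 284  10   4  14] th -107.5 r 0.0309 H 0.0077
bar [321 218  15  47 492] th 60.8 r 0.0136 H 0.0362
bar [361 240   5  14  15] th 127.5 r 0.0167 H 0.0386
bar [294 290   2  15  17] th -53.9 r 0.0202 H 0.0358
```

```bash
python3 -m handwheel '.021 -.0004 -.0003 -.0003 .3;.021 -.0003 -.0002 -.0003 .3;.021 0 0 -.0003 .3;.021 0 0 -.0003 .3;.021 0 0 -.0002 .3;.021 0 0 0 .3;.021 0 0 0 .3;.021 0 0 0 .3;.021 0 0 0 .3;.021 0 0 0 0' 50
python3 - <<'E'
from ptr import *
s=r.observe(); print(s["wrist_force"],s["moment"]); W=snap("wrist","w9"); z=np.load("dial.npz"); togo(z["C"]+.028*z["n"]); green(W); ptr(W)
E
```

```text
time_s: 31.75
ee_pos: [0.5228, -0.2289, 0.0735]
eef_rot: [-3.091, 0.553, 0.003]
wrist_force: [-8.0, 7.1, 14.1]
opening: 0.244
grip_force: 31.5
[-7.964   7.1055 14.0831] [2.4483 1.4936 0.4709]
ee [ 0.5228 -0.2289  0.0736] head deg -20.230506764253334 tool delta [ 0.0052  0.0021 -0.0137]
green [290 136   9  25 189] [ 0.5757 -0.2357  0.065 ] deg 80.52534079684857 r 0.045687921428138115
plate n 11152 circle ((-0.0005476969527080655, 0.0005719088949263096), 0.05252247303724289) H -0.0001544650382346101
yellow face 11138 ((0.00014116987586021423, 0.006975255906581879), (0.11475042253732681, 0.111199289560318), 0.4848634898662567)
tip [296 179  11  18 170] th 78.3 r 0.0281 H 0.0086
tip [337 186  23  44  50] th 147.9 r 0.0311 H 0.0075
tip [296 291  12   3  16] th -90.9 r 0.0311 H 0.0074
bar [322 212  14  49 510] th 78.7 r 0.0134 H 0.0363
bar [361 239   5  13  17] th 148.4 r 0.0163 H 0.0388
bar [294 294   2  11  12] th -40.3 r 0.0218 H 0.0385
```

```bash
python3 -m handwheel '.021 0 0 .0002 .1;.021 0 0 0 .1;.021 0 0 0 .1;.021 0 0 0 0;.021 0 0 0 0;.021 0 0 0 0;.021 0 0 0 0;.021 0 0 0 0;.021 0 0 0 0;.021 0 0 0 0' 50
python3 - <<'E'
from ptr import *
s=r.observe(); print(s["wrist_force"],s["moment"]); W=snap("wrist","w10"); green(W); ptr(W)
E
```

```text
time_s: 32.8
ee_pos: [0.523, -0.2288, 0.0735]
eef_rot: [-3.082, 0.599, 0.003]
wrist_force: [-6.6, 8.7, 15.0]
opening: 0.248
grip_force: 32.4
[-6.5678  8.7227 14.9571] [2.5146 1.458  0.43  ]
green [287 137  10  26 183] [ 0.5756 -0.2357  0.065 ] deg 80.50300985678311 r 0.04561402835043935
plate n 11053 circle ((-0.0004233475774526596, 7.253466174006462e-05), 0.052376341074705124) H -0.00016136383095711644
yellow face 11109 ((0.00010817497968673706, 0.006640683859586716), (0.1149909645318985, 0.11160104721784592), 0.3840828537940979)
tip [296 179  11  19 169] th 80.3 r 0.0279 H 0.0083
tip [336 186   7   6   7] th 123.5 r 0.0313 H 0.0072
tip [348 197  11  36  43] th 157.0 r 0.0310 H 0.0075
tip [296 292  13   3  17] th -89.6 r 0.0308 H 0.0076
bar [322 211  14  50 511] th 80.4 r 0.0136 H 0.0362
bar [361 239   5  13  16] th 151.3 r 0.0161 H 0.0388
bar [294 295   2   9  10] th -37.7 r 0.0219 H 0.0382
```

The pointer is at 80.3° and the green mark at 80.5°, with the timer unmoved. Now I let go: unload, open, then lift.

```bash
python3 -m handwheel '.021 0 0 0 -.15;.024 0 0 0 -.15;.028 0 0 0 0;.032 0 0 0 0;.036 0 0 0 0;.036 0 0 0 0;.036 0 0 0 0;.036 0 0 -.001 0;.036 0 0 -.002 0;.036 0 0 -.002 0'
python3 -m handwheel '.036 0 0 -.005 0;.036 0 0 -.01 0;.036 0 0 -.03 0;.036 0 0 -.04 0;.036 0 0 -.04 0;.036 0 0 -.04 0;.036 -.03 0 0 0;.036 -.04 0 0 0;.036 -.03 0 0 0;.036 0 0 0 0'
python3 - <<'E'
from ptr import *
W=snap("wrist","w11"); S=snap("scene","s11"); green(W); ptr(W,0)
cv2.imwrite("pics/fin.png",np.hstack([cv2.resize(W.p[:220,160:460],(400,293)),cv2.resize(S.p[150:300,150:355],(400,293))]))
E
```

```text
time_s: 33.85
ee_pos: [0.5222, -0.2336, 0.0779]
eef_rot: [3.089, -0.557, -0.001]
wrist_force: [-3.8, -3.1, 3.6]
opening: 0.41
grip_force: 4.1
time_s: 34.85
ee_pos: [0.4271, -0.1953, 0.2435]
eef_rot: [3.091, -0.554, 0.0]
wrist_force: [0.5, -0.4, 0.5]
opening: 0.409
grip_force: 0.0
green [302   4   4  14  42] [ 0.5758 -0.2358  0.065 ] deg 80.51611004607864 r 0.04585642686317929
plate n 5864 circle ((-0.00043110729893669486, -3.5804652725346386e-05), 0.052824538201093674) H 3.5400703494515164e-05
yellow face 5049 ((0.0002734176814556122, -0.0007128603756427765), (0.1243710070848465, 0.11570987850427628), 89.77447509765625)
tip [306  26  12  10  64] th 80.3 r 0.0287 H 0.0130
tip [302  37  41  66 115] th -103.1 r 0.0310 H 0.0126
tip [294  96   7   4   8] th -68.5 r 0.0316 H 0.0121
bar [321  32  10  30 195] th 80.8 r 0.0131 H 0.0411
```

View pics/fin.png

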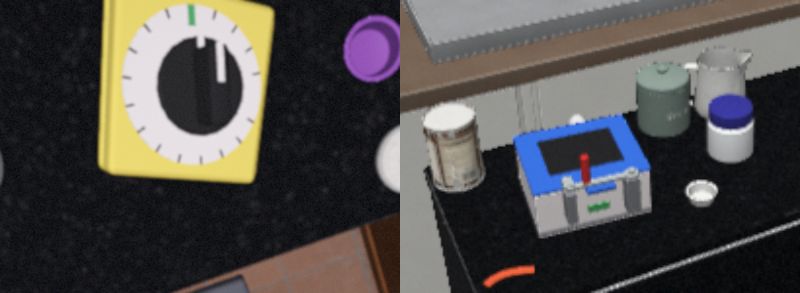

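The final picture shows the pointer (200,42) at the green mark (191,15) and the timer in place. The lid is closed, the hook is home (pin at 585,168), and the bystanders visible in it are standing. Handing in.

```bash
python3 -c "
from workcell import r
print(r.hand_in())"
```

```text
the job is handed in; nothing more can be done
None
```

The job is handed in: the basket stands upright in the box, the lid is closed, the hook is home in its catch, and the timer pointer reads 80.3° against the green mark at 80.5°, with the timer not shifted; pressing the lid shut briefly reached 53 N at the fingertips, above the 40 N limit that applies to the arm and gripper body.

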